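# Drive a stuck slug out of an eccentric guide bushing

### The arm

A 6-joint arm with a two-finger parallel gripper is mounted at the origin on the work surface. World frame = base frame: x ahead of the robot, y to its left, z up, the work surface at z = 0. Lengths are in m, angles in rad, forces in N, time in s.
With the tool pointing down it reaches from about 0.35 to 0.85 m from the base axis. Payload 8.1 kg.
Tool frame: the origin (TCP) lies at the centre of the arm's flange, where the gripper is bolted on; the fingertips stand 186 mm ahead of it and the grasp point (between the pads) lies 167 mm ahead of it; z points along the fingers, y is the line along which they close (so a half turn about z gives the same grasp; the last joint's range is limited). The gripper opens to 93 mm and grips with 3 to 60 N. Pads are 15 mm wide; open, the fingers measure 128 mm over their backs; the gripper's body (75 mm by 188 mm) begins 65 mm behind the grasp point.
Start: joints at [-1.386, 0.13, 1.488, -0, 1.523, -0.085], TCP at [0.16, -0.578, 0.405] pointing down, gripper open.
Joint ranges: [-2.96, 2.96], [-0.89, 2.26], [0.02, 2.5], [-1.34, 4.48], [0, 2.73], [-2.66, 2.66]. Speed limits (rad/s): [2.39, 2.39, 2.79, 3.14, 3.14, 3.14].

### API

Orientations are given as a rotation vector (axis times angle).
In Python, from plant import robot gives the robot as it stands.
- The arm moves only by the tool apply_moves, never from a script. Its argument "series" is a list of rows, each a list of 2 entries, a list of its own where there are three numbers: the shift along the tool's x, y, z in mm, then the turn, a rotation vector about the tool's x, y, z in rad. A call has 1 to 12 rows; each row shifts and turns the commanded pose from where the row before left it, along the tool's axes as they then stand; what a row does not reach is not made up. A row lasts 1/12 s, in which the tool goes at most 41.7 mm and 7.16 degrees, less where a joint would pass 70% of its speed; a pose out of reach is approached as far as the arm can. A call is refused whole if a number of a shift passes 41.7 or a number of a turn 0.125, either way. A call with a gripper value outside its range is refused whole. "claw" is the opening, from 0 (shut) to 1 (fully open), set as the call begins (left out, the last holds). The fingers move at their own pace and stop on an object; "newtons" is the grip in N (left out, the last holds). Time passes only in rows, so rows that do not move let the fingers close. It gives the time, the measured TCP pose, the force, the opening and the grip force at its end, in the units of the state.
- robot.read_state(): the state, without advancing time (a new reading comes with each control period).
- robot.read_camera(name): name is "side" or "top"; returns (picture, depth): 420x560x3 uint8, blue, green, red; 420x560 float32, m along the optical axis (not along the pixel's ray), 0 where there is no reading.
- robot.calibration(name): a dict with "fx", "fy", "cx", "cy" (pixels), "extrinsics" (4x4, takes a point from world to camera coordinates). Camera axes: x right, y down, z forward; pixel columns grow to the right and rows downward; lengths in m; the calibration is good to about 2 mm. A picture is of the moment at which its call begins. calibration takes no time and is no camera call.
- robot.close_job(): hands the job in; it is judged then, once.
The state is a dict: "t": time; "q": joint angles; "dq": joint speeds; "joint_torque": joint torques, N m; "tool_pos": TCP position; "orientation": TCP orientation; "force": force on the tool from outside, world axes, zero at the start; "wrist_torque": the same for the moment, N m; "opening": finger opening in m; "gripper_force": force on a finger pad.
Only numpy, scipy, OpenCV 4.12 (cv2) and the standard library are available. Lean on these libraries where they do the work, as an engineer would, in place of code of your own. Each camera call takes 0.05 s, during which the arm holds its last target. There are 200 camera calls.

### The job

A copper slug is stuck in the guide bushing on the knock-out stand. Take the yellow-handled drift from the tool rack, feel for the off-centre bore without ever pressing on the bushing with more than 40 N, and push the slug down through it so that it drops into the red tray underneath. Then pull the drift out, hang it back upright in its empty place in the rack and let go, leaving the other tools and parts where they are.

Things in the scene. Friction and masses are not known exactly. Their poses are not given: they have to be found in the camera images.
- nest (a point): Centre of the bushing's round brass flange (82 mm), but taken at the height of the bushing's flat steel top, 130 mm above the bench. The bushing is ECCENTRIC: its fixed steel boss (48 mm across) and bore axis stand 6 mm (give or take 1) to one side of this point, in a direction that differs each time and is not measured; this point itself lies over solid rim. Axes: the stand's, z up.
- plate_top (a point): Middle of the stand's plate top, 80 mm up, straight below nest. The plate is 120 x 190 mm (x, y), the flange top 90 mm up. The bushing's bore is vertical, 16 mm across, sharp-edged, open through, from 130 to 60 mm above the bench. In it is the slug: a copper pin 13 mm across, 24 mm long, top 28 mm below the mouth, held by spring balls; it resists with 8 to 20 N, more when pushed faster, and drops out with the drift 48 to 60 mm in.
- tray (a point): Centre of the inner floor (4 mm above the bench) of the red catch tray, 180 x 130 mm (x, y) with 4 mm walls 22 mm high, fixed under the stand's plate. Same axes as the stand.
- drift_grip (a point): Centre of the drift's square yellow handle, 24 x 24 mm, 50 mm high, faces along its x and y axes, z up. Below the handle's flat underside (25 mm below this point) is a round steel shank 12 mm across, 90 mm long, its tip bevelled to 9 mm. Mass about 0.25 kg. It hangs in a rack hole, the handle's underside on the rack's top (110 mm above the bench); lift it by more than 90 mm to clear the rack
- drift_tip (a point): Tip of the drift's shank, 115 mm below drift_grip, same axes.
- rack_mid (a point): Middle of the blue tool rack's top face, 110 mm above the bench. The top is 70 x 260 mm (x, y) and 12 mm thick with three through holes of 18 mm at y = -80, 0 and +80 mm on the x = 0 line, one tool in each; which tool is in which hole changes. Between top and base plate (6 mm) it is open.
- reamer_mid (a point): Middle of the blue round handle (26 mm across, 55 mm high) of a reamer that hangs in the rack, its top 165 mm above the bench. Leave alone.
- guide_pin_mid (a point): Middle of the round steel head (30 mm across, 30 mm high) of a guide pin that hangs in the rack, its top 140 mm above the bench. Leave alone.
- spare_mid (a point): Centre of a loose spare steel bushing standing on the bench, 48 mm across, 45 mm high. Leave alone.
- jar_mid (a point): Centre of a white grease jar, 60 mm across, 60 mm high. Leave alone.
Not all that is in view belongs to the job. What is shaped like the part that bears nest but blue is not meant.

How it is judged:
By the outcome, as a careful person would: the job done as asked, in the order asked, and still so for the second after the job is handed in, with the robot touching nothing.
It also fails if it takes over 72 s, if anything falls off the work surface, if the arm or the gripper's body presses on something with over 40 N, if the wrist force passes 120 N, or if a joint passes its speed limit or range.

## Working session

There is one attempt and no reset: what is moved stays moved. The work goes in short steps, Python scripts to look and compute and a tool call to move; the robot and the scene stay as the last step left them, time stands still between calls to the robot, and variables do not carry over. Pictures are saved under pics/ and viewed, at most 10 in all, crops included, and the job is handed in when it is done.

Besides the shell and the picture viewer there is one more tool, called after "Request:" as name([rows], argument=value, ...), one row to a line, values as JSON. apply_moves: Moves the arm, as the interface text tells. Its arguments: {"type":"object","properties":{"series":{"type":"array"},"claw":{"type":"number"},"newtons":{"type":"number"}},"required":["series"]}

```bash
mkdir -p pics; ls; python3 - <<'E'
from plant import robot
import cv2,numpy as np
for n in("top","side"):
    p,d=robot.read_camera(n); cv2.imwrite(f"pics/{n}0.png",p); np.savez(f"{n}0.npz",p=p,d=d)
    c=robot.calibration(n); print(n,c["fx"],c["fy"],c["cx"],c["cy"]);print(np.round(c["extrinsics"],4).tolist())
s=robot.read_state();print(s)
E
```

```text
pics
top 452.363380530217 452.363380530217 274.0675399714557 212.70091483906137
[[0.0076, -0.9999, -0.0149, 0.0097], [-0.9846, -0.0049, -0.1748, 0.5328], [0.1747, 0.0161, -0.9845, 1.2689], [0.0, 0.0, 0.0, 1.0]]
side 438.16207497353764 438.16207497353764 278.74088588234514 206.86689675458703
[[-0.9858, -0.1676, -0.0036, 0.5479], [-0.1232, 0.7384, -0.663, 0.1537], [0.1138, -0.6532, -0.7486, 1.0095], [0.0, 0.0, 0.0, 1.0]]
{'t': 0.1, 'q': array([-1.38636946e+00,  1.31091921e-01,  1.48916816e+00, -1.97753711e-05,
        1.52297690e+00, -8.54302154e-02]), 'dq': array([ 0.00041535, -0.00284234, -0.00037062, -0.00026853,  0.00072111,
       -0.00126926]), 'joint_torque': array([ 1.19492477e-03, -5.61343610e+01, -4.93093586e+01,  7.69372797e-02,
        2.91211187e-02, -5.19799005e-05]), 'tool_pos': array([ 0.15991967, -0.57808724,  0.40378955]), 'orientation': array([-3.11141192e+00, -4.22386181e-01,  1.58702756e-04]), 'force': array([-0.48521107,  0.27608361, -1.4375401 ]), 'wrist_torque': array([-0.00360849,  0.11508102, -0.05986979]), 'gripper_force': 0.0, 'opening': 0.09286728606732624}
```

View pics/top0.png

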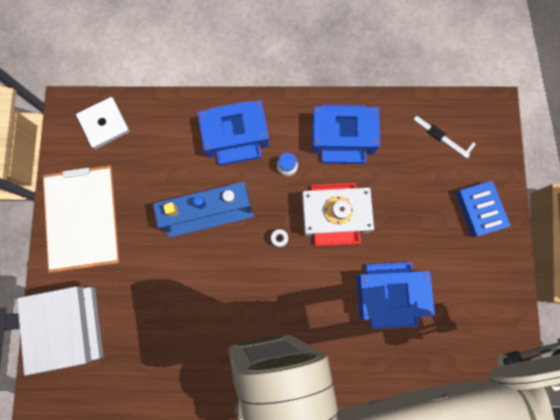

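View pics/side0.png

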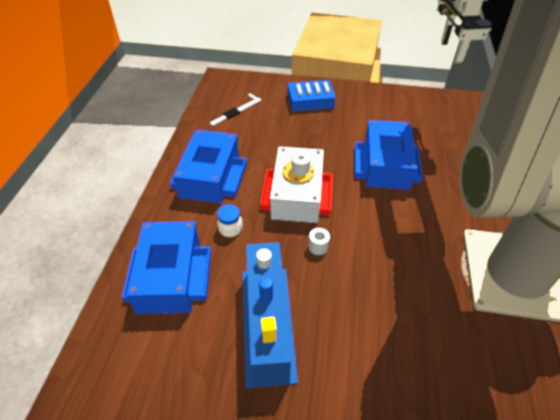

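The top view shows the yellow handle at (170,209), reamer at (198,202), pin head at (228,197), flange and boss at about (340,209), spare at (279,238) and jar at (288,163). In the side view the yellow handle is at (268,329) and the bushing at (299,168). Next I measure these.

```bash
cat > h.py <<'E'
import cv2,numpy as np
from plant import robot
def ray(n,uv,z):
    c=robot.calibration(n);E=c["extrinsics"];R,t=E[:3,:3],E[:3,3]
    d=R.T@np.array([(uv[0]-c["cx"])/c["fx"],(uv[1]-c["cy"])/c["fy"],1]);o=-R.T@t
    return o+d*(z-o[2])/d[2]
def proj(n,P):
    c=robot.calibration(n);p=c["extrinsics"]@np.r_[P,1]
    return np.array([c["fx"]*p[0]/p[2]+c["cx"],c["fy"]*p[1]/p[2]+c["cy"]])
def blobs(p,lo,hi,amin=20):
    m=cv2.inRange(cv2.cvtColor(p,cv2.COLOR_BGR2HSV),lo,hi)
    n,l,s,c=cv2.connectedComponentsWithStats(m)
    return [(s[i,4],c[i].round(2),l==i) for i in range(1,n) if s[i,4]>=amin]
E
python3 - <<'E'
from h import *
rows=[]
for n,A,B in(("top",(300,180),(150,180)),("side",(255,140),(230,300))):
    z=np.load(n+"0.npz");p=z["p"]
    for a,c,m in blobs(p,(20,120,120),(35,255,255),15):
        print(n,"yellow",a,c,ray(n,c,.160)[:2].round(4),ray(n,c,.09)[:2].round(4))
        cs=cv2.convexHull(np.argwhere(m)[:,::-1].astype(np.int32)); 
        if len(cs)>=5: e=cv2.fitEllipse(cs);print("  ell",np.round(e[0],2),np.round(e[1],1),ray(n,e[0],.09)[:2].round(4))
    # white plate
    for a,c,m in blobs(p,(0,0,170),(180,50,255),800):
        r=cv2.minAreaRect(np.argwhere(m)[:,::-1].astype(np.float32));b=cv2.boxPoints(r)
        print(n,"white",a,c,[ray(n,q,.08)[:2].round(3).tolist() for q in b])
    for a,c,m in blobs(p,(100,100,60),(125,255,255),500):
        r=cv2.minAreaRect(np.argwhere(m)[:,::-1].astype(np.float32));b=cv2.boxPoints(r)
        print(n,"blue",a,c,[ray(n,q,.11)[:2].round(3).tolist() for q in b])
    rows.append(np.hstack([cv2.resize(p[y:y+60,x:x+80],(400,300),interpolation=cv2.INTER_CUBIC) for x,y in(A,B)]))
cv2.imwrite("pics/crops.png",np.vstack(rows))
E
```

```text
top yellow 19 [333.63 199.11] [ 0.5503 -0.1472] [ 0.5649 -0.1555]
  ell [333.39 199.22] [2.9 7.3] [ 0.5646 -0.1548]
top yellow 110 [169.85 208.9 ] [0.5216 0.2894] [0.5346 0.307 ]
  ell [169.89 208.9 ] [10.3 13.2] [0.5346 0.3069]
top yellow 22 [344.64 219.55] [ 0.4952 -0.1754] [ 0.5066 -0.1853]
  ell [345.64 218.58] [ 3.2 13.2] [ 0.5094 -0.1882]
top yellow 29 [332.24 219.45] [ 0.4953 -0.1427] [ 0.5067 -0.1507]
  ell [332.2  219.42] [3.4 9.4] [ 0.5068 -0.1506]
top white 45203 [294.56  48.8 ] [[1.198, 0.858], [1.193, -0.855], [0.602, -0.795], [0.595, 0.79]]
top white 1507 [101.85 121.82] [[0.822, 0.606], [0.879, 0.501], [0.773, 0.443], [0.717, 0.547]]
top white 6233 [ 79.51 217.88] [[0.646, 0.69], [0.663, 0.493], [0.382, 0.451], [0.366, 0.64]]
top white 2440 [338.4  210.37] [[0.59, -0.069], [0.602, -0.264], [0.48, -0.267], [0.467, -0.075]]
top white 5147 [ 48.04 331.89] [[0.289, 0.773], [0.316, 0.558], [0.102, 0.514], [0.076, 0.723]]
top white 3894 [295.47 393.19] [[0.092, 0.074], [0.131, -0.131], [-0.016, -0.158], [-0.054, 0.042]]
top white 1018 [541.24 392.77] [[0.085, -0.627], [0.107
[... 1511 characters left out ...]
902, 0.508]]
side white 2037 [297.63 175.33] [[0.588, -0.063], [0.613, -0.261], [0.478, -0.267], [0.468, -0.07]]
side white 1174 [479.28 254.69] [[0.192, 0.122], [0.123, -0.068], [0.056, -0.044], [0.131, 0.139]]
side blue 1081 [310.73  96.53] [[0.618, -0.519], [0.482, -0.563], [0.463, -0.416], [0.589, -0.377]]
side blue 3823 [387.94 156.06] [[0.397, -0.111], [0.401, -0.374], [0.212, -0.386], [0.235, -0.124]]
side blue 4047 [209.14 167.56] [[0.827, -0.016], [0.854, -0.297], [0.663, -0.237], [0.665, 0.022]]
side blue 6555 [167.03 269.05] [[0.895, 0.083], [0.702, 0.05], [0.641, 0.268], [0.805, 0.296]]
side blue 5733 [267.16 321.4 ] [[0.631, 0.106], [0.526, 0.077], [0.461, 0.37], [0.544, 0.391]]
```

View pics/crops.png

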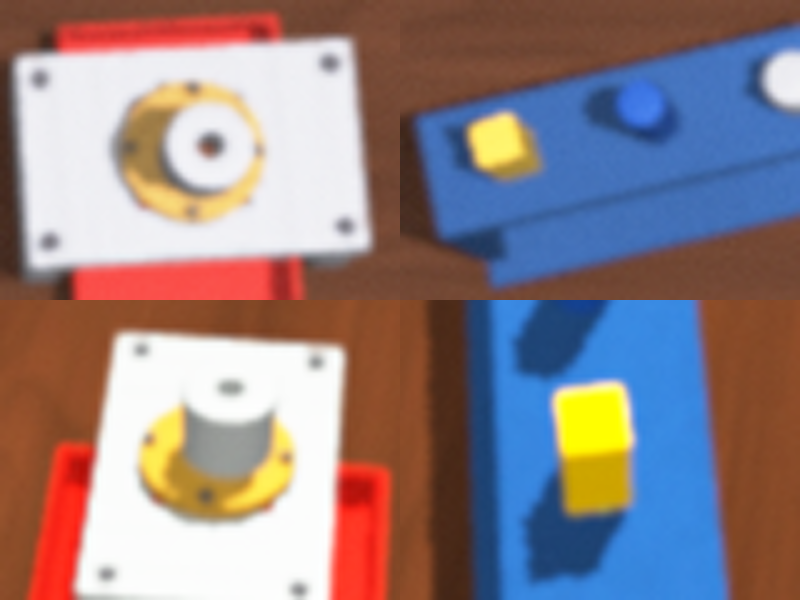

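Crops (5x): the bore mouth is at about (341.6,208.6) in the top view and (300.6,157.0) in the side view. The centre of the handle's top face is at about (169,207.8) top and (268.2,323.6) side. The rack and handle are turned about 13-14 deg.

```bash
python3 - <<'E'
from h import *
hole={"top":(341.6,208.6),"side":(300.6,157.0)}
for n in("top","side"):
    z=np.load(n+"0.npz");p=z["p"];d=z["d"];g=cv2.cvtColor(p,cv2.COLOR_BGR2GRAY).astype(float)
    u,v=np.array(hole[n]).round().astype(int);r=4
    w=g[v-r:v+r+1,u-r:u+r+1];w=np.clip(np.percentile(w,70)-15-w,0,None);Y,X=np.mgrid[v-r:v+r+1,u-r:u+r+1]
    c=np.array([(w*X).sum(),(w*Y).sum()])/w.sum();print(n,"hole",c.round(2),ray(n,c,.130).round(4))
    # handle top: bright yellow
    hsv=cv2.cvtColor(p,cv2.COLOR_BGR2HSV);x0,y0=(155,195) if n=="top" else (250,310)
    s=hsv[y0:y0+40,x0:x0+40];m=(s[...,0]>18)&(s[...,0]<36)&(s[...,1]>90)
    V=s[...,2][m].astype(np.uint8);th,_=cv2.threshold(V,0,255,cv2.THRESH_OTSU)
    q=np.argwhere(m&(s[...,2]>th))[:,::-1]+[x0,y0];c=q.mean(0);rr=cv2.minAreaRect(q.astype(np.float32))
    print(n,"handle top",len(q),th,c.round(2),ray(n,c,.160).round(4),np.round(rr[0],2),ray(n,rr[0],.16).round(4),[ray(n,b,.16)[:2].round(3).tolist() for b in cv2.boxPoints(rr)])
    q=np.argwhere(m)[:,::-1]+[x0,y0]; rr=cv2.minAreaRect(q.astype(np.float32))
    # flange: centroid of hull of all orange pixels
    x0,y0=(318,190) if n=="top" else (275,150)
    s=hsv[y0:y0+45,x0:x0+50];m=((s[...,0]>10)&(s[...,0]<32)&(s[...,1]>90)).astype(np.uint8)
    q=np.argwhere(m)[:,::-1]+[x0,y0];h=cv2.convexHull(q.astype(np.int32));e=cv2.fitEllipse(h);print(n,"flange",np.round(e[0],2),np.round(e[1],1),ray(n,e[0],.09).round(4))
    # rack holes line: reamer
    for a,c,mm in blobs(p,(0,0,150),(180,60,255),15):
        if a<400 : print("  whitish",a,c,ray(n,c,.13)[:2].round(3),ray(n,c,.14)[:2].round(3))
E
```

```text
top hole [341.75 208.54] [ 0.5304 -0.1724  0.13  ]
top handle top 86 210.0 [169.03 207.72] [0.5248 0.2917 0.16  ] [168.95 207.85] [0.5244 0.292  0.16  ] [[0.532, 0.308], [0.54, 0.285], [0.517, 0.276], [0.509, 0.299]]
top flange [337.67 209.84] [27.2 27.6] [ 0.5342 -0.1663  0.09  ]
  whitish 175 [ 23.84 104.51] [0.83  0.732] [0.825 0.726]
  whitish 102 [422.1  122.18] [ 0.778 -0.402] [ 0.774 -0.399]
  whitish 238 [458.79 146.65] [ 0.707 -0.5  ] [ 0.704 -0.496]
  whitish 79 [290.8 170.8] [ 0.636 -0.034] [ 0.633 -0.034]
  whitish 113 [227.96 195.73] [0.565 0.139] [0.563 0.137]
  whitish 64 [480.97 194.27] [ 0.572 -0.551] [ 0.57  -0.547]
  whitish 65 [484.94 203.95] [ 0.545 -0.56 ] [ 0.543 -0.556]
  whitish 66 [488.56 213.8 ] [ 0.518 -0.568] [ 0.516 -0.563]
  whitish 70 [492.41 223.59] [ 0.491 -0.576] [ 0.49  -0.572]
  whitish 204 [279.36 237.42] [ 0.45  -0.003] [ 0.449 -0.003]
  whitish 363 [  5.84 404.74] [0.017 0.693] [0.019 0.687]
side hole [300.69 157.11] [ 0.5292 -0.1698  0.13  ]
side handle top 190 224.0 [268.03 324.03] [0.5235 0.2965 0.16  ] [268. 324.] [0.5236 0.2964 0.16  ] [[0
[... 265 characters left out ...]
413.32  82.05] [ 0.244 -0.553] [ 0.247 -0.536]
  whitish 37 [307.86  88.08] [ 0.549 -0.471] [ 0.547 -0.455]
  whitish 37 [317.03  87.65] [ 0.523 -0.477] [ 0.522 -0.462]
  whitish 36 [326.03  86.78] [ 0.497 -0.486] [ 0.496 -0.47 ]
  whitish 38 [298.89  89.  ] [ 0.574 -0.462] [ 0.572 -0.447]
  whitish 147 [249.47 102.29] [ 0.703 -0.374] [ 0.699 -0.36 ]
  whitish 79 [217.62 120.08] [ 0.77 -0.28] [ 0.766 -0.268]
  whitish 278 [230.48 227.85] [0.647 0.077] [0.644 0.085]
  whitish 348 [318.95 238.25] [0.458 0.074] [0.457 0.081]
  whitish 201 [263.66 256.47] [0.563 0.138] [0.561 0.145]
  whitish 39 [464.18 269.08] [0.167 0.103] [0.171 0.11 ]
  whitish 360 [554.56 300.74] [0.009 0.147] [0.015 0.154]
```

Request:
apply_moves([
  [[20,-12,0],[0,0,0]],
  [[32,-20,0],[0,0,0]],
  [[32,-20,0],[0,0,0]],
  [[32,-20,0],[0,0,0]],
  [[32,-20,0],[0,0,0]],
  [[32,-20,0],[0,0,0]],
  [[32,-20,0],[0,0,0]],
  [[32,-20,0],[0,0,0]],
  [[32,-20,0],[0,0,0]],
  [[32,-20,0],[0,0,0]],
  [[32,-20,0],[0,0,0]],
  [[32,-20,0],[0,0,0]],
], claw=1)

```text
t: 1.1
tool_pos: [0.4575, -0.2538, 0.4045]
orientation: [-3.113, -0.422, 0.0]
force: [0.9, -0.8, -1.0]
opening: 0.0928
gripper_force: 0.0
```

Request:
apply_moves([
  [[15,-37,0],[0,0,0]],
  [[15,-37,0],[0,0,0]],
  [[15,-37,0],[0,0,0]],
  [[15,-37,0],[0,0,0]],
  [[15,-37,0],[0,0,0]],
  [[15,-37,0],[0,0,0]],
  [[15,-37,0],[0,0,0]],
  [[15,-37,0],[0,0,0]],
  [[15,-37,0],[0,0,0]],
  [[15,-37,0],[0,0,0]],
  [[15,-37,0],[0,0,0]],
  [[15,-37,0],[0,0,0]],
])

```text
t: 2.1
tool_pos: [0.5114, 0.2224, 0.4044]
orientation: [3.113, 0.423, -0.001]
force: [0.6, -0.3, 0.5]
opening: 0.0927
gripper_force: 0.0
```

Request:
apply_moves([
  [[0,0,0],[0,0,-0.12]],
  [[0,0,0],[0,0,-0.12]],
  [[0,0,0],[0,0,-0.12]],
  [[0,0,0],[0,0,-0.12]],
  [[0,0,0],[0,0,-0.12]],
  [[0,0,0],[0,0,-0.12]],
  [[0,0,0],[0,0,-0.12]],
  [[0,0,0],[0,0,-0.12]],
  [[0,0,0],[0,0,-0.12]],
  [[0,0,0],[0,0,-0.12]],
  [[0,0,0],[0,0,-0.12]],
  [[0,0,0],[0,0,-0.12]],
])

```text
t: 3.1
tool_pos: [0.5117, 0.2203, 0.4042]
orientation: [-2.054, -2.376, 0.001]
force: [0.7, 0.6, -0.8]
opening: 0.0928
gripper_force: 0.0
```

```bash
cat >> h.py <<'E'
from scipy.spatial.transform import Rotation as Ro
def togo(x,y,z,yaw,verbose=True):
    """remaining shift (mm, tool axes) and turn (rad) so that tool y points along yaw (deg), tool z down"""
    s=robot.read_state();R=Ro.from_rotvec(s["orientation"])
    ty=np.array([np.cos(np.radians(yaw)),np.sin(np.radians(yaw)),0]);tz=np.array([0,0,-1.])
    T=Ro.from_matrix(np.c_[np.cross(ty,tz),ty,tz])
    print("t",round(s["t"],2),"pos",s["tool_pos"].round(4),"F",s["force"].round(1),"open",round(s["opening"],4),"grip",round(s["gripper_force"],1))
    print("togo mm",(R.inv().apply(np.array([x,y,z])-s["tool_pos"])*1e3).round(1),"turn",(R.inv()*T).as_rotvec().round(3),"q",s["q"].round(2))
E
python3 -c "
from h import *
togo(.524,.294,.309,14)"
```

```text
t 3.1 pos [0.5117 0.2203 0.4042] F [ 0.7  0.6 -0.8] open 0.0928 grip 0.0
togo mm [71.1 22.9 95.2] turn [-0.001  0.    -0.099] q [ 0.31  0.02  1.61 -0.    1.52  0.17]
```

Request:
apply_moves([
  [[36,11,0],[0,0,0]],
  [[35,12,0],[0,0,-0.1]],
  [[0,0,25],[0,0,0]],
  [[0,0,35],[0,0,0]],
  [[0,0,25],[0,0,0]],
  [[0,0,10],[0,0,0]],
  [[0,0,0],[0,0,0]],
  [[0,0,0],[0,0,0]],
])

```text
t: 3.77
tool_pos: [0.5248, 0.2938, 0.31]
orientation: [-1.941, -2.47, 0.001]
force: [0.3, 0.6, 0.8]
opening: 0.0926
gripper_force: 0.0
```

```bash
python3 - <<'E'
from h import *
togo(.524,.294,.309,14)
a,b=robot.read_camera("top")[0],robot.read_camera("side")[0]
cv2.imwrite("pics/grasp.png",np.hstack([cv2.resize(a[160:260,120:220],(400,400)),cv2.resize(b[250:370,210:330],(400,400))]))
E
```

```text
t 3.77 pos [0.5248 0.2938 0.31  ] F [0.3 0.6 0.8] open 0.0926 grip 0.0
togo mm [ 0.4 -0.7  1. ] turn [-0.001  0.    -0.006] q [0.43 0.2  1.59 0.   1.36 0.19]
```

View pics/grasp.png

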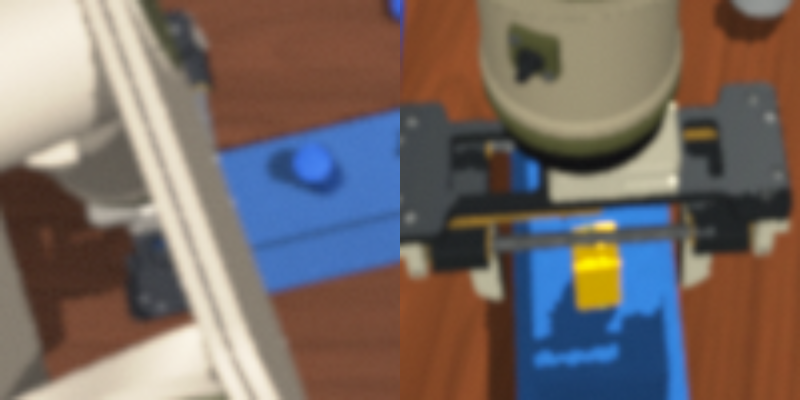

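The side crop shows the handle at (597,275), between the open fingers and clear of them. I close and lift.

Request:
apply_moves([
  [[0,0,0],[0,0,0]],
  [[0,0,0],[0,0,0]],
  [[0,0,0],[0,0,0]],
  [[0,0,0],[0,0,0]],
  [[0,0,0],[0,0,0]],
  [[0,0,0],[0,0,0]],
  [[0,0,0],[0,0,0]],
  [[0,0,0],[0,0,0]],
  [[0,0,0],[0,0,0]],
], claw=0, newtons=60)

```text
t: 4.62
tool_pos: [0.5247, 0.2939, 0.3097]
orientation: [-1.941, -2.47, 0.0]
force: [0.6, -0.3, -0.4]
opening: 0.0374
gripper_force: 0.0
```

```bash
python3 - <<'E'
from h import *
togo(.524,.294,.309,14)
s=robot.read_state();print(s["tool_pos"],s["wrist_torque"])
E
```

```text
t 4.62 pos [0.5247 0.2939 0.3097] F [ 0.6 -0.3 -0.4] open 0.0374 grip 0.0
togo mm [ 0.3 -0.7  0.7] turn [-0.     0.    -0.005] q [0.43 0.2  1.59 0.   1.35 0.19]
[0.52471353 0.29389368 0.30968625] [-0.03753274 -0.10225804 -0.04302101]
```

Request:
apply_moves([
  [[0,0,0],[0,0,0]],
  [[0,0,0],[0,0,0]],
  [[0,0,0],[0,0,0]],
  [[0,0,0],[0,0,0]],
  [[0,0,0],[0,0,0]],
  [[0,0,0],[0,0,0]],
])

```text
t: 5.12
tool_pos: [0.5246, 0.2939, 0.3096]
orientation: [-1.941, -2.47, 0.0]
force: [-1.3, 0.1, -0.5]
opening: 0.0237
gripper_force: 59.6
```

```bash
python3 - <<'E'
from h import *
togo(.524,.294,.309,14)
s=robot.read_state();print(s["wrist_torque"])
E
```

```text
t 5.12 pos [0.5246 0.2939 0.3096] F [-1.3  0.1 -0.5] open 0.0237 grip 59.6
togo mm [ 0.2 -0.6  0.6] turn [-0.    -0.    -0.005] q [0.43 0.2  1.59 0.   1.35 0.19]
[-0.04396512  0.20343389  0.03567247]
```

Request:
apply_moves([
  [[0,0,-8],[0,0,0]],
  [[0,0,-20],[0,0,0]],
  [[0,0,-35],[0,0,0]],
  [[0,0,-35],[0,0,0]],
  [[0,0,-35],[0,0,0]],
  [[0,0,-25],[0,0,0]],
  [[0,0,-7],[0,0,0]],
  [[-12,-3,0],[0,0,0]],
  [[-30,-7,0],[0,0,0]],
  [[-38,-9,0],[0,0,0]],
  [[-38,-9,0],[0,0,0]],
  [[-38,-9,0],[0,0,0]],
])

```text
t: 6.12
tool_pos: [0.5249, 0.1316, 0.4716]
orientation: [-1.938, -2.469, 0.005]
force: [0.7, -0.8, -2.3]
opening: 0.0238
gripper_force: 59.6
```

Request:
apply_moves([
  [[-38,-9,0],[0,0,0]],
  [[-38,-9,0],[0,0,0]],
  [[-38,-9,0],[0,0,0]],
  [[-38,-9,0],[0,0,0]],
  [[-38,-9,0],[0,0,0]],
  [[-38,-9,0],[0,0,0]],
  [[-38,-9,0],[0,0,0]],
  [[-25,-6,0],[0,0,0]],
  [[-5,-1,0],[0,0,0]],
  [[0,0,0],[0,0,0]],
  [[0,0,0],[0,0,0]],
])

```text
t: 7.03
tool_pos: [0.5273, -0.1706, 0.4727]
orientation: [-1.94, -2.467, 0.001]
force: [0.1, 0.0, -2.7]
opening: 0.0241
gripper_force: 59.6
```

```bash
python3 - <<'E'
from h import *
togo(.530,-.171,.455,14)
print(robot.read_state()["wrist_torque"])
a,b=robot.read_camera("top")[0],robot.read_camera("side")[0]
np.savez("above.npz",a=a,b=b)
T=robot.read_state()["tool_pos"];G=T-[0,0,.167]
print(proj("side",G),proj("side",G-[0,0,.122]),proj("top",G-[0,0,.122]))
cv2.imwrite("pics/above.png",np.hstack([cv2.resize(a[150:270,280:400],(400,400)),cv2.resize(b[80:200,240:360],(400,400))]))
E
```

```text
t 7.03 pos [ 0.5273 -0.1706  0.4727] F [ 0.1  0.  -2.7] open 0.0241 grip 59.6
togo mm [-1.1  2.5 17.7] turn [-0.002 -0.002 -0.006] q [-0.41 -0.01  1.51  0.    1.64 -0.64]
[ 0.01067215 -0.10639612 -0.04612432]
[304.10195983  96.32193794] [302.06188149 140.0262334 ] [343.43515008 205.69793492]
```

View pics/above.png

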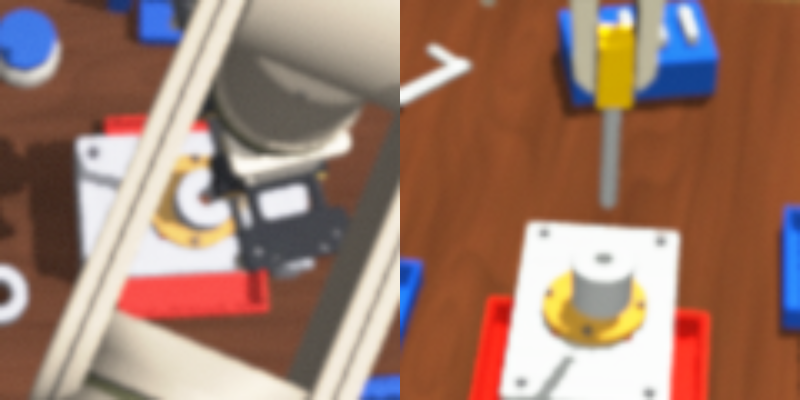

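The side crop shows the drift hanging straight, with its tip at about (608,206) over the stand, as predicted. I shift over the visual estimate of the bore and descend.

Request:
apply_moves([
  [[-1,2.5,10],[0,0,0]],
  [[0,0,20],[0,0,0]],
  [[0,0,14],[0,0,0]],
  [[0,0,4],[0,0,0]],
  [[0,0,0],[0,0,0]],
  [[0,0,0],[0,0,0]],
])

```text
t: 7.63
tool_pos: [0.5306, -0.1704, 0.4269]
orientation: [-1.939, -2.471, -0.0]
force: [0.8, -0.4, -2.8]
opening: 0.0238
gripper_force: 59.6
```

Request:
apply_moves([
  [[0,0,1],[0,0,0]],
  [[0,0,1],[0,0,0]],
  [[0,0,1],[0,0,0]],
  [[0,0,1],[0,0,0]],
  [[0,0,1],[0,0,0]],
  [[0,0,0],[0,0,0]],
])

```text
t: 8.13
tool_pos: [0.5304, -0.171, 0.4216]
orientation: [-1.941, -2.47, 0.0]
force: [0.6, 0.8, -2.3]
opening: 0.0242
gripper_force: 59.6
```

Request:
apply_moves([
  [[0,0,0.7],[0,0,0]],
  [[0,0,0.7],[0,0,0]],
  [[0,0,0.7],[0,0,0]],
  [[0,0,0],[0,0,0]],
])

```text
t: 8.47
tool_pos: [0.5304, -0.171, 0.4194]
orientation: [-1.941, -2.47, 0.0]
force: [0.0, -0.2, -2.6]
opening: 0.0238
gripper_force: 59.6
```

Request:
apply_moves([
  [[0,0,0.5],[0,0,0]],
  [[0,0,0.5],[0,0,0]],
  [[0,0,0],[0,0,0]],
])

```text
t: 8.72
tool_pos: [0.5304, -0.171, 0.4185]
orientation: [-1.941, -2.47, 0.0]
force: [-0.0, 0.1, -2.9]
opening: 0.0239
gripper_force: 59.6
```

Request:
apply_moves([
  [[0,0,0.6],[0,0,0]],
  [[0,0,0.6],[0,0,0]],
  [[0,0,0.6],[0,0,0]],
  [[0,0,0],[0,0,0]],
])

```text
t: 9.05
tool_pos: [0.5304, -0.171, 0.4167]
orientation: [-1.941, -2.47, 0.0]
force: [0.2, 0.2, -2.2]
opening: 0.0233
gripper_force: 59.6
```

Request:
apply_moves([
  [[0,0,0.6],[0,0,0]],
  [[0,0,0.6],[0,0,0]],
  [[0,0,0.6],[0,0,0]],
  [[0,0,0],[0,0,0]],
])

```text
t: 9.38
tool_pos: [0.5304, -0.171, 0.4149]
orientation: [-1.941, -2.47, 0.0]
force: [0.5, 0.1, -2.3]
opening: 0.0234
gripper_force: 59.6
```

Request:
apply_moves([
  [[0,0,1],[0,0,0]],
  [[0,0,1],[0,0,0]],
  [[0,0,1],[0,0,0]],
  [[0,0,1],[0,0,0]],
  [[0,0,1],[0,0,0]],
  [[0,0,1],[0,0,0]],
  [[0,0,0],[0,0,0]],
])

```text
t: 9.97
tool_pos: [0.5304, -0.171, 0.4087]
orientation: [-1.941, -2.47, 0.0]
force: [-0.3, -0.8, -2.4]
opening: 0.0235
gripper_force: 59.6
```

Request:
apply_moves([
  [[0,0,2],[0,0,0]],
  [[0,0,2],[0,0,0]],
  [[0,0,2],[0,0,0]],
  [[0,0,2],[0,0,0]],
  [[0,0,2],[0,0,0]],
  [[0,0,2],[0,0,0]],
  [[0,0,2],[0,0,0]],
  [[0,0,0],[0,0,0]],
])

```text
t: 10.63
tool_pos: [0.5303, -0.1709, 0.3944]
orientation: [-1.94, -2.47, 0.0]
force: [0.3, -0.3, -2.7]
opening: 0.0239
gripper_force: 59.6
```

Free in the bore, 25 mm deep with no side force. Now I push the slug slowly.

Request:
apply_moves([
  [[0,0,1],[0,0,0]],
  [[0,0,1],[0,0,0]],
  [[0,0,1],[0,0,0]],
  [[0,0,1],[0,0,0]],
  [[0,0,1],[0,0,0]],
  [[0,0,1],[0,0,0]],
])

```text
t: 11.13
tool_pos: [0.5306, -0.171, 0.3895]
orientation: [1.94, 2.47, 0.0]
force: [-0.6, 0.8, 1.0]
opening: 0.0238
gripper_force: 59.6
```

Request:
apply_moves([
  [[0,0,0.8],[0,0,0]],
  [[0,0,0.8],[0,0,0]],
  [[0,0,0.8],[0,0,0]],
  [[0,0,0.8],[0,0,0]],
  [[0,0,0.8],[0,0,0]],
  [[0,0,0.8],[0,0,0]],
])

```text
t: 11.63
tool_pos: [0.5306, -0.1711, 0.3856]
orientation: [1.94, 2.469, 0.0]
force: [-2.6, 0.4, 5.0]
opening: 0.0237
gripper_force: 59.6
```

Request:
apply_moves([
  [[0,0,1],[0,0,0]],
  [[0,0,1],[0,0,0]],
  [[0,0,1],[0,0,0]],
  [[0,0,1],[0,0,0]],
  [[0,0,1],[0,0,0]],
  [[0,0,1],[0,0,0]],
  [[0,0,1],[0,0,0]],
  [[0,0,1],[0,0,0]],
])

```text
t: 12.3
tool_pos: [0.5306, -0.1711, 0.3779]
orientation: [1.94, 2.469, 0.0]
force: [-4.1, 0.9, 8.6]
opening: 0.0235
gripper_force: 59.7
```

Request:
apply_moves([
  [[0,0,1],[0,0,0]],
  [[0,0,1],[0,0,0]],
  [[0,0,1],[0,0,0]],
  [[0,0,1],[0,0,0]],
  [[0,0,1],[0,0,0]],
  [[0,0,1],[0,0,0]],
  [[0,0,1],[0,0,0]],
  [[0,0,1],[0,0,0]],
])

```text
t: 12.97
tool_pos: [0.5304, -0.171, 0.368]
orientation: [-1.941, -2.47, 0.0]
force: [-2.0, 0.1, 1.2]
opening: 0.0237
gripper_force: 59.6
```

Request:
apply_moves([
  [[0,0,1],[0,0,0]],
  [[0,0,1],[0,0,0]],
  [[0,0,1],[0,0,0]],
  [[0,0,1],[0,0,0]],
  [[0,0,1],[0,0,0]],
  [[0,0,1],[0,0,0]],
  [[0,0,1],[0,0,0]],
  [[0,0,1],[0,0,0]],
  [[0,0,1],[0,0,0]],
  [[0,0,1],[0,0,0]],
  [[0,0,0],[0,0,0]],
  [[0,0,0],[0,0,0]],
])

```text
t: 13.97
tool_pos: [0.53, -0.171, 0.3572]
orientation: [-1.94, -2.469, 0.002]
force: [-5.0, -1.4, -3.5]
opening: 0.0239
gripper_force: 59.6
```

```bash
python3 - <<'E'
from h import *
togo(.5304,-.171,.44,14)
b=robot.read_camera("side")[0]; c=robot.read_camera("top")[0]
print("side px of tray centre",proj("side",np.array([.534,-.166,.004])),"top",proj("top",np.array([.534,-.166,.004])))
cv2.imwrite("pics/push.png",np.hstack([cv2.resize(c[150:270,280:400],(400,400)),cv2.resize(b[120:240,240:360],(400,400))]))
E
```

```text
t 13.97 pos [ 0.53   -0.171   0.3572] F [-5.  -1.4 -3.5] open 0.0239 grip 59.6
togo mm [  0.    0.2 -82.8] turn [-0.002 -0.001 -0.006] q [-0.4   0.04  1.67 -0.    1.43 -0.64]
side px of tray centre [297.1128279  192.96605363] top [334.02094559 215.09145564]
```

View pics/push.png

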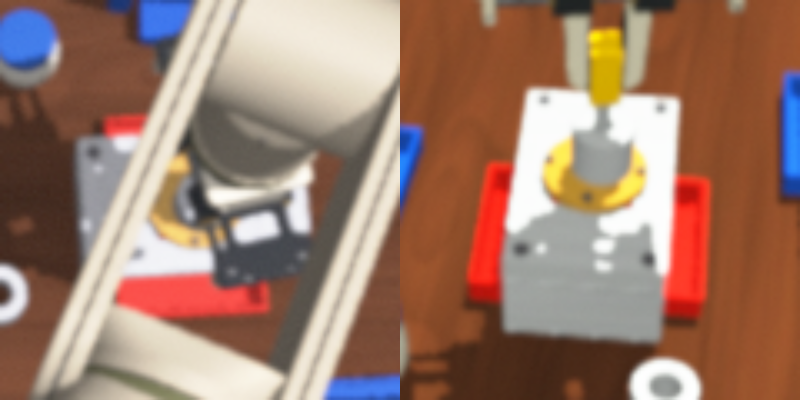

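The vertical force is back to the drift's weight at 62 mm depth, so the slug should be out. The side crop shows the drift deep in the boss at (605,130) with the handle straight. I withdraw it.

Request:
apply_moves([
  [[0,0,-3],[0,0,0]],
  [[0,0,-6],[0,0,0]],
  [[0,0,-10],[0,0,0]],
  [[0,0,-15],[0,0,0]],
  [[0,0,-20],[0,0,0]],
  [[0,0,-20],[0,0,0]],
  [[0,0,-20],[0,0,0]],
  [[0,0,-15],[0,0,0]],
  [[0,0,-7],[0,0,0]],
  [[0,0,0],[0,0,0]],
])

```text
t: 14.9
tool_pos: [0.5311, -0.1709, 0.4784]
orientation: [1.936, 2.466, 0.004]
force: [0.3, -0.8, -2.6]
opening: 0.0237
gripper_force: 59.6
```

Request:
apply_moves([
  [[12,3,0],[0,0,0]],
  [[30,7,0],[0,0,0]],
  [[38,9,0],[0,0,0]],
  [[38,9,0],[0,0,0]],
  [[38,9,0],[0,0,0]],
  [[38,9,0],[0,0,0]],
  [[38,9,0],[0,0,0]],
  [[38,9,0],[0,0,0]],
  [[38,9,0],[0,0,0]],
  [[38,9,0],[0,0,0]],
  [[38,9,0],[0,0,0]],
  [[38,9,0],[0,0,0]],
])

```text
t: 15.9
tool_pos: [0.5266, 0.2653, 0.4729]
orientation: [-1.939, -2.47, 0.002]
force: [0.5, 0.0, -3.8]
opening: 0.0238
gripper_force: 59.6
```

Request:
apply_moves([
  [[25,5,0],[0,0,0]],
  [[0,0,0],[0,0,0]],
  [[0,0,0],[0,0,0]],
])

```text
t: 16.15
tool_pos: [0.5257, 0.2902, 0.4725]
orientation: [-1.936, -2.472, 0.003]
force: [-0.3, -0.1, -3.9]
opening: 0.0238
gripper_force: 59.6
```

```bash
python3 - <<'E'
from h import *
togo(.5246,.2939,.475,13.7)
b=robot.read_camera("side")[0]; c=robot.read_camera("top")[0]
T=robot.read_state()["tool_pos"]-[0,0,.2896];print(proj("side",T))
cv2.imwrite("pics/back.png",np.hstack([cv2.resize(c[180:240,300:380],(400,300)),cv2.resize(b[215:335,200:360],(400,300))]))
E
```

```text
t 16.15 pos [0.5257 0.2902 0.4725] F [-0.3 -0.1 -3.9] open 0.0238 grip 59.6
togo mm [ 3.8 -0.1 -2.5] turn [-0.003  0.     0.003] q [0.42 0.11 1.38 0.   1.65 0.18]
[267.01499025 312.85900982]
```

View pics/back.png

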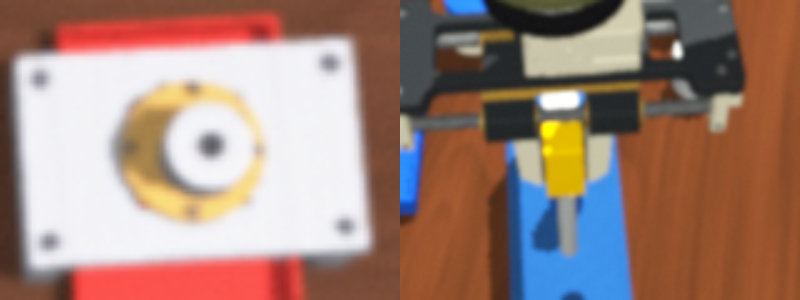

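In the top crop the bore at (210,145) is now plain dark, with the copper tint gone. In the side crop the drift tip is at about (568,255), over the rack hole at (572,297). I check for slip in the hand before lowering.

```bash
python3 - <<'E'
from h import *
T=robot.read_state()["tool_pos"]
for k,dz in(("handle top",.2896-.14),("underside",.1996),("tip",.2896)): print(k,proj("side",T-[0,0,dz]).round(1))
print("hole",proj("side",np.array([.5246,.2939,.110])).round(1),"origin handle top",proj("side",np.array([.5246,.2939,.16])).round(1))
b=robot.read_camera("side")[0]
g=cv2.cvtColor(b,cv2.COLOR_BGR2HSV)
for v in range(284,345,2): print(v,[tuple(int(i) for i in b[v,u]) for u in (264,267,270)])
q=b[270:350,235:305];cv2.imwrite("pics/z.png",cv2.resize(q,(525,600),interpolation=cv2.INTER_CUBIC))
E
```

```text
handle top [264.7 266.6]
underside [265.6 284.8]
tip [267.  312.9]
hole [268.3 335.4] origin handle top [267.7 322.6]
284 [(0, 180, 220), (0, 179, 219), (0, 179, 220)]
286 [(0, 179, 220), (0, 178, 219), (0, 179, 220)]
288 [(0, 178, 220), (0, 178, 220), (0, 178, 219)]
290 [(18, 178, 218), (27, 174, 213), (35, 167, 207)]
292 [(120, 166, 183), (126, 159, 170), (119, 101, 101)]
294 [(152, 152, 150), (154, 157, 153), (139, 92, 72)]
296 [(150, 151, 148), (154, 158, 154), (137, 98, 81)]
298 [(149, 150, 147), (154, 158, 155), (137, 98, 83)]
300 [(149, 150, 146), (153, 157, 154), (151, 109, 88)]
302 [(147, 148, 144), (153, 157, 155), (175, 129, 100)]
304 [(147, 146, 143), (153, 157, 154), (201, 145, 106)]
306 [(143, 144, 139), (152, 157, 154), (200, 146, 107)]
308 [(141, 138, 132), (154, 156, 154), (192, 146, 111)]
310 [(140, 134, 127), (153, 157, 154), (190, 145, 112)]
312 [(142, 133, 125), (151, 155, 153), (191, 144, 110)]
314 [(180, 140, 116), (156, 156, 151), (214, 146, 94)]
316 [(230, 146, 75), (214, 151, 107), (233, 151, 70)]
318 [(235, 149, 63), (235, 149, 64), (234, 148, 62)]
320 [(235, 150, 63), (234, 148, 62), (234, 149, 63)]
322 [(234, 147, 62), (234, 148, 62), (233, 147, 61)]
324 [(233, 147, 62), (234, 147, 62), (234, 149, 63)]
326 [(233, 146, 62), (234, 148, 62), (234, 150, 62)]
328 [(233, 148, 61), (234, 148, 62), (234, 148, 61)]
330 [(234, 149, 63), (232, 145, 62), (229, 141, 58)]
332 [(229, 139, 59), (171, 99, 43), (160, 92, 40)]
334 [(192, 113, 47), (121, 71, 33), (120, 70, 32)]
336 [(173, 100, 44), (122, 72, 32), (125, 74, 33)]
338 [(192, 111, 47), (124, 73, 32), (125, 73, 32)]
340 [(228, 139, 59), (168, 97, 41), (163, 94, 39)]
342 [(233, 146, 62), (228, 139, 58), (229, 139, 58)]
344 [(232, 146, 62), (232, 145, 61), (232, 145, 60)]
```

View pics/z.png

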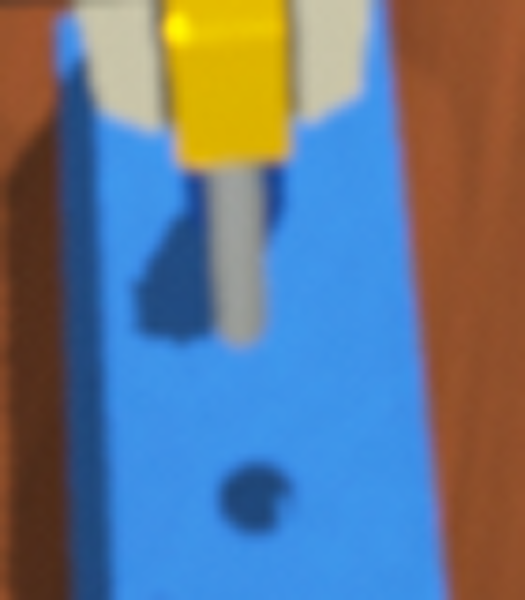

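The drift has not slipped: underside row 290 and tip row 315 match the prediction. The rack hole centre is at about (269.1,336.3), so I shift a little and lower the drift.

Request:
apply_moves([
  [[5,-0.5,10],[0,0,0]],
  [[0,0,20],[0,0,0]],
  [[0,0,20],[0,0,0]],
  [[0,0,12],[0,0,0]],
  [[0,0,4],[0,0,0]],
  [[0,0,0],[0,0,0]],
  [[0,0,0],[0,0,0]],
])

```text
t: 16.88
tool_pos: [0.5252, 0.2927, 0.4088]
orientation: [1.941, 2.47, 0.001]
force: [0.5, -0.2, -3.1]
opening: 0.0236
gripper_force: 59.6
```

Request:
apply_moves([
  [[0,0,0.8],[0,0,0]],
  [[0,0,0.8],[0,0,0]],
  [[0,0,0.8],[0,0,0]],
  [[0,0,0.8],[0,0,0]],
  [[0,0,0.8],[0,0,0]],
  [[0,0,0.8],[0,0,0]],
  [[0,0,0.8],[0,0,0]],
  [[0,0,0.8],[0,0,0]],
  [[0,0,0],[0,0,0]],
])

```text
t: 17.63
tool_pos: [0.5249, 0.2929, 0.4015]
orientation: [-1.941, -2.47, 0.001]
force: [-0.3, -0.5, -2.6]
opening: 0.0238
gripper_force: 59.6
```

Request:
apply_moves([
  [[2,-0.4,0],[0,0,0]],
  [[0,0,0.6],[0,0,0]],
  [[0,0,0.6],[0,0,0]],
  [[0,0,0.6],[0,0,0]],
  [[0,0,0.6],[0,0,0]],
  [[0,0,0.6],[0,0,0]],
  [[0,0,0],[0,0,0]],
])

```text
t: 18.22
tool_pos: [0.5241, 0.2947, 0.3986]
orientation: [-1.941, -2.47, 0.0]
force: [-0.1, -0.5, -2.8]
opening: 0.0238
gripper_force: 59.6
```

Request:
apply_moves([
  [[0,0,0.6],[0,0,0]],
  [[0,0,0.6],[0,0,0]],
  [[0,0,0.6],[0,0,0]],
  [[0,0,0.6],[0,0,0]],
  [[0,0,0.6],[0,0,0]],
  [[0,0,0],[0,0,0]],
])

```text
t: 18.72
tool_pos: [0.5241, 0.2947, 0.3956]
orientation: [-1.941, -2.47, 0.0]
force: [-0.1, -0.3, -2.8]
opening: 0.0236
gripper_force: 59.6
```

Tip 4 mm below the rack top and no contact. I lower further.

Request:
apply_moves([
  [[0,0,1],[0,0,0]],
  [[0,0,1],[0,0,0]],
  [[0,0,2],[0,0,0]],
  [[0,0,2],[0,0,0]],
  [[0,0,3],[0,0,0]],
  [[0,0,3],[0,0,0]],
  [[0,0,4],[0,0,0]],
  [[0,0,4],[0,0,0]],
  [[0,0,0],[0,0,0]],
])

```text
t: 19.47
tool_pos: [0.5239, 0.2946, 0.3744]
orientation: [-1.94, -2.47, 0.003]
force: [-0.7, 0.4, -3.5]
opening: 0.024
gripper_force: 59.6
```

Request:
apply_moves([
  [[0,0,6],[0,0,0]],
  [[0,0,8],[0,0,0]],
  [[0,0,10],[0,0,0]],
  [[0,0,10],[0,0,0]],
  [[0,0,10],[0,0,0]],
  [[0,0,8],[0,0,0]],
  [[0,0,5],[0,0,0]],
  [[0,0,3],[0,0,0]],
  [[0,0,0],[0,0,0]],
  [[0,0,0],[0,0,0]],
])

```text
t: 20.3
tool_pos: [0.5242, 0.2948, 0.316]
orientation: [1.941, 2.47, 0.0]
force: [0.4, 0.1, -2.5]
opening: 0.0238
gripper_force: 59.6
```

Request:
apply_moves([
  [[0,0,2],[0,0,0]],
  [[0,0,1.5],[0,0,0]],
  [[0,0,1],[0,0,0]],
  [[0,0,0.7],[0,0,0]],
  [[0,0,0.5],[0,0,0]],
  [[0,0,0],[0,0,0]],
])

```text
t: 20.8
tool_pos: [0.5241, 0.2947, 0.31]
orientation: [-1.941, -2.47, 0.0]
force: [0.6, 0.2, -3.4]
opening: 0.0238
gripper_force: 59.6
```

Request:
apply_moves([
  [[0,0,0.4],[0,0,0]],
  [[0,0,0.3],[0,0,0]],
  [[0,0,0],[0,0,0]],
  [[0,0,0],[0,0,0]],
])

```text
t: 21.13
tool_pos: [0.5242, 0.2948, 0.3097]
orientation: [1.941, 2.47, 0.0]
force: [-0.1, -0.0, -0.7]
opening: 0.0238
gripper_force: 59.6
```

Seated. I let go.

Request:
apply_moves([
  [[0,0,0],[0,0,0]],
  [[0,0,0],[0,0,0]],
  [[0,0,0],[0,0,0]],
  [[0,0,0],[0,0,0]],
  [[0,0,0],[0,0,0]],
  [[0,0,0],[0,0,0]],
  [[0,0,0],[0,0,0]],
  [[0,0,0],[0,0,0]],
  [[0,0,0],[0,0,0]],
  [[0,0,0],[0,0,0]],
  [[0,0,0],[0,0,0]],
  [[0,0,0],[0,0,0]],
], claw=1)

```text
t: 22.13
tool_pos: [0.5241, 0.2948, 0.3095]
orientation: [1.941, 2.47, 0.0]
force: [-0.1, -0.1, 0.5]
opening: 0.0929
gripper_force: 0.0
```

Request:
apply_moves([
  [[0,0,-5],[0,0,0]],
  [[0,0,-15],[0,0,0]],
  [[0,0,-30],[0,0,0]],
  [[0,0,-35],[0,0,0]],
  [[0,0,-30],[0,0,0]],
  [[0,0,-10],[0,0,0]],
  [[-30,-8,0],[0,0,0]],
  [[-38,-9,0],[0,0,0]],
  [[-38,-9,0],[0,0,0]],
  [[-38,-9,0],[0,0,0]],
  [[-38,-9,0],[0,0,0]],
  [[-20,-5,0],[0,0,0]],
])

```text
t: 23.13
tool_pos: [0.524, 0.0835, 0.4342]
orientation: [1.943, 2.468, -0.002]
force: [0.2, 0.6, -0.3]
opening: 0.0933
gripper_force: 0.0
```

Request:
apply_moves([
  [[0,-35,0],[0,0,0]],
  [[0,-35,0],[0,0,0]],
  [[0,-35,0],[0,0,0]],
  [[0,0,0],[0,0,0]],
  [[0,0,0],[0,0,0]],
])

```text
t: 23.55
tool_pos: [0.421, 0.0617, 0.4345]
orientation: [1.941, 2.469, 0.001]
force: [-0.1, -0.6, 0.2]
opening: 0.0929
gripper_force: 0.0
```

```bash
python3 - <<'E'
from h import *
togo(.5,.1,.45,14)
b=robot.read_camera("side")[0]; c=robot.read_camera("top")[0]
cv2.imwrite("pics/end.png",np.hstack([cv2.resize(c[150:270,130:290],(400,300)),cv2.resize(b[130:370,160:360],(400,480))[:300] if 0 else cv2.resize(b[220:370,160:360],(400,300))]))
E
```

```text
t 23.55 pos [0.421  0.0617 0.4345] F [-0.1 -0.6  0.2] open 0.0929 grip 0.0
togo mm [ 18.6  85.8 -15.4] turn [ 0.001  0.    -0.006] q [ 0.02 -0.37  1.9  -0.    1.61 -0.21]
```

View pics/end.png

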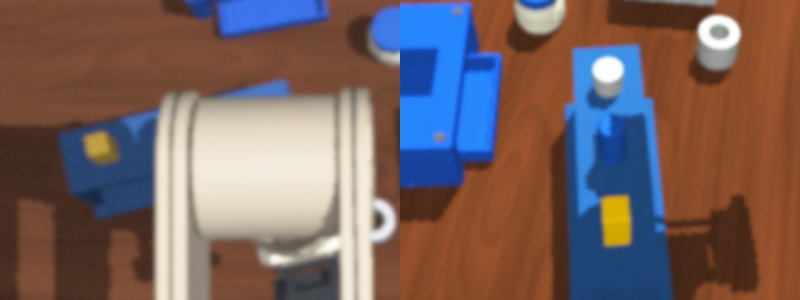

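The side crop shows the drift upright in its hole at (617,220), with the reamer, pin, jar and spare where they were. I hand in.

```bash
python3 -c "
from plant import robot
print(robot.close_job())"
```

```text
the job is handed in; nothing more can be done
None
```

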